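Hide the spare keys in the caddy's spring drawer

TASK

Hide the keys with the red fob in the secret drawer of the plywood caddy: press the red button on the caddy so that the drawer springs ajar, pull the drawer out all the way, and put the keys inside. Then push the drawer shut until its latch holds it, without shifting the tin, the tumbler, the torch or the clothes peg.

Things in the scene. Friction and masses are not known exactly. Their poses are not given: they have to be found in the camera images.
- caddy: Plywood caddy, fixed to the table, 200 deep (x) x 220 wide (y) x 85 high (lengths in mm); origin at the centre of its underside. Its -x side is the front, with the dark wooden drawer front before it; +z up. On its top a round red push button near the front and, farther back (from x = -26), a tray rim 14 high around a clothes peg.
- button_top (a point): Centre of the top face of the red push button (30 across, stands 14 above the caddy's top at rest, at x = -65, y = +80 in the caddy). It is pressed straight down: 8 travel, about 2 N at first and 5 N fully down; the latch lets go at about 5 to 6 of travel, so press it right down. It springs back up.
- button (a joint): Travel of the button: 0 up, 0.008 m fully pressed.
- drawer (a joint): Drawer travel along the caddy's -x: 0 to 0.002 m shut and latched, 0.12 m fully out. Released, it springs out to about 0.055 m; the rest is pulled (1-2 N) and it stays where left. Pushing it in meets a spring from 0.055 m on (2-4 N) and the catch in the last 20 mm (8 N in all, with jolts of 10-20 N at speed); push to about -0.002 m (hard stop -0.005 m), where the catch snaps up; else it springs out again.
- drawer_front (a point): Middle of the top edge of the drawer's front panel; moves with the drawer; axes as the caddy's. Panel: dark wood, 12 thick (x, half on either side of this point), 200 wide (y), from 8 to 70 above the table. Shut, its inner face stands 5 before the caddy's front; ajar there are some 60 of open space behind it, enough to pinch its top edge from above.
- drawer_floor (a point): On the drawer floor's upper face (17 above the table), midway across, 58 behind the front panel's inner face: the middle of the part that lies open when the drawer is fully out; axes as the caddy's. The drawer is 140 long (x) x 140 wide (y) inside, its sides 40 above the floor; fully out, the nearest 125 of its length are clear of the caddy.
- key_center (a point): Centre of the red fob of the key bunch (one rigid piece, 60 g, lying flat on the table): fob 50 (x) x 24 (y) x 20 high, this point 10 above its underside; ring and two flat keys, up to 5 high and 26 wide, reach from the fob to 70 from this point along +x.
- tin: Round aluminium tin with pressed lid, 86 across, 58 high; origin at the centre of its underside. Leave alone.
- tumbler: Green glass tumbler, 72 across, 95 high, upright; origin at the centre of its underside. Leave alone.
- torch: White plastic torch lying on its side, 106 long (x), 37 across; origin on the table under its middle. Leave alone.
- clothespeg: Blue plastic clothes peg, 70 long (x), 14 high, lying in the tray on the caddy's top; origin under its middle. Leave alone.
Mind the look-alikes: they are no part of the job. Of the things like the part that bears key_center, leave any that is green, pink or purple; of the rest the smaller one is meant.

How it is judged (in metres and radians):
On the way, in this order (a step that is already met when the one before it is completed fails the run):
1. the button is pressed and the drawer springs ajar (value of joint drawer above 0.035 m), for 0.1 s.
2. the drawer is pulled out all the way (at least 105 of 120 mm) (value of joint drawer above 0.105 m), for 0.1 s.
3. the keys lie in the drawer, let go (x of key_center in the frame of drawer_floor between -0.058 and 0.082 m and y of key_center in the frame of drawer_floor between -0.07 and 0.07 m and z of key_center in the frame of drawer_floor between 0 and 0.03 m and contact force between the fingers and key below 0.1 N), for 0.3 s.
At the end, for the whole second after the job is handed in: The drawer is shut and held by its latch (within 4 mm of shut, not moving, button up) with the keys inside it (value of joint drawer below 0.004 m and velocity of joint drawer below 0.01 m/s and value of joint button below 0.002 m and x of key_center in the frame of drawer_floor between -0.058 and 0.082 m and y of key_center in the frame of drawer_floor between -0.07 and 0.07 m and z of key_center in the frame of drawer_floor between 0 and 0.03 m); the robot touches nothing.
It fails at once if the tin, tumbler, torch, or clothes peg is shoved more than 30 mm (distance of any of tin, tumbler, torch, clothespeg from where it was at the start of the episode above 0.03 m).
It fails at once if the tumbler or tin is knocked over (angle between any of tumbler, tin's own z axis and vertical above 0.5 rad).
It also fails if it takes over 64 s, if anything falls off the work surface, if the arm or the gripper's body presses on something with over 40 N, if the wrist force passes 120 N, or if a joint passes its speed limit or range.

ROBOT

A 6-joint arm with a two-finger parallel gripper is mounted at the origin on the work surface. World frame = base frame: x ahead of the robot, y to its left, z up, the work surface at z = 0. Lengths are in mm, angles in rad, forces in N, time in s.
With the tool pointing down it reaches from about 275 to 750 mm from the base axis. Payload 10.2 kg.
Tool frame: the origin (TCP) lies at the very end of the fingers, on their centre line; the grasp point (between the pads) lies 19 mm behind it; x points along the fingers, z is the direction in which the jaws open and shut, and the axes are right-handed (so a half turn about x gives the same grasp; the last joint's range is limited). The gripper opens to 85 mm and grips with 20 to 120 N. Pads are 22 mm wide; open, the fingers measure 114 mm over their backs; the gripper's body (76 mm by 85 mm) begins 54 mm behind the grasp point. The pads swing forward as they close: fully open they stand 13 mm farther back than shut.
Start: joints at [-1.561, 0.313, 1.498, -0, 1.331, -0.223], TCP at [121.105, -510.847, 231.294] pointing down, gripper open.
Joint ranges: [-2.94, 2.94], [-0.97, 2.17], [0.19, 2.56], [-1.23, 4.37], [0.02, 3.11], [-2.88, 2.88]. Speed limits (rad/s): [2.39, 2.39, 3.01, 3.14, 3.14, 3.14].

INTERFACE

Orientations are given as a unit quaternion [w, x, y, z].
In Python, from rig import sense, vision, job gives the robot as it stands. The module is installed in compiled form; this text tells all that it offers.
- The arm moves only by the shell command python3 -m pendant 'ROWS' [FORCE]. ROWS is JSON, a list of rows, each a list of 7 numbers: the turn, a rotation vector about the tool's x, y, z in rad, then the shift along the tool's x, y, z in cm, then the opening, from 0 (shut) to 1 (fully open). A call has exactly 5 rows; each row is the pose to reach, as a shift and turn from the pose commanded when the call began, along the tool's axes at that moment; what a row does not reach only later rows make up. A row lasts 1/8 s, in which the tool goes at most 62.5 mm and 10.7 degrees, less where a joint would pass 70% of its speed; a pose out of reach is approached as far as the arm can. A call with a gripper value outside its range is refused whole. The fingers move at their own pace and stop on an object; FORCE is the grip in N (left out, the last holds). Time passes only in rows, so rows that repeat a pose let the fingers close, or fill a call up. It gives the time, the measured TCP pose, the force and the opening at its end, in the units of the state.
- sense(): the state, without advancing time (a new reading comes with each control period).
- vision.capture(name): name is "scene" or "top"; returns the picture (420x560x3 uint8, red, green, blue); there is no depth.
- vision.calibration(name): a dict with "K" (3x3 intrinsics, pixels), "extrinsics" (4x4, takes a point from camera to world coordinates). Camera axes: x right, y up, looking along -z (the intrinsics and any distortion apply to the point x, -y, -z); pixel columns grow to the right and rows downward; lengths in mm; the calibration is good to about 2 mm. A picture is of the moment at which its call begins. calibration takes no time and is no camera call.
- job.finish_job(): hands the job in, once; it reports no verdict.
The state is a dict: "time_s": time; "joints": joint angles; "dq": joint speeds; "tau": joint torques, N m; "eef_pos": TCP position; "ee_rot": TCP orientation; "force": force on the tool from outside, world axes, zero at the start; "wrist_torque": the same for the moment, N m; "grip_width": opening from 0.0 (shut) to 1.0 (fully open).
Only numpy, scipy, OpenCV 4.12 (cv2) and the standard library are available. Lean on these libraries where they do the work, as an engineer would, in place of code of your own. Each camera call takes 0.05 s, during which the arm holds its last target.

## Working session

There is one attempt and no reset: what is moved stays moved. The work goes in short steps, Python scripts to look and compute and a shell command to move; the robot and the scene stay as the last step left them, time stands still between calls to the robot, and variables do not carry over. Pictures are saved under pics/ and viewed, and the job is handed in when it is done.

```bash
mkdir -p pics
python3 - <<'E'
from rig import sense, vision
import cv2
for n in ("scene","top"):
    im=vision.capture(n); cv2.imwrite(f"pics/{n}0.png",cv2.cvtColor(im,cv2.COLOR_RGB2BGR))
    c=vision.calibration(n); print(n,c)
print(sense())
E
```

```text
scene {'K': array([[454.4929634 ,   0.        , 276.79658255],
       [  0.        , 454.4929634 , 204.60223356],
       [  0.        ,   0.        ,   1.        ]]), 'extrinsics': array([[-8.13307236e-01, -3.78767496e-01,  4.41663360e-01,
         9.62159745e+02],
       [ 5.81783548e-01, -5.19365420e-01,  6.25929280e-01,
         6.38864856e+02],
       [-7.69698972e-03,  7.66025290e-01,  6.42764352e-01,
         7.64092937e+02],
       [ 0.00000000e+00,  0.00000000e+00,  0.00000000e+00,
         1.00000000e+00]])}
top {'K': array([[410.87090873,   0.        , 278.56836845],
       [  0.        , 410.87090873, 203.15989196],
       [  0.        ,   0.        ,   1.        ]]), 'extrinsics': array([[ 8.37023365e-03,  9.91714898e-01, -1.28185413e-01,
         3.78122525e+02],
       [-9.99962754e-01,  8.03135904e-03, -3.16029318e-03,
        -1.83565597e+01],
       [-2.10460675e-03,  1.28207091e-01,  9.91745185e-01,
         1.02035790e+03],
       [ 0.00000000e+00,  0.00000000e+00,  0.00000000e+00,
         1.00000000e+00]])}
{'time_s': 0.1, 'joints': array([-1.56137373e+00,  3.13390987e-01,  1.49837490e+00,  3.77285165e-05,
        1.33097918e+00, -2.23406465e-01]), 'dq': array([ 0.00197852,  0.0010295 , -0.00228537, -0.00078952, -0.00041732,
        0.00114176]), 'tau': array([ 3.03277753e-03, -4.12895107e+01, -2.60142106e+01, -1.72152040e-04,
        3.00526481e-03, -1.74785805e-05]), 'eef_pos': array([ 121.12585841, -510.60190448,  230.78867465]), 'ee_rot': array([ 0.55444395,  0.43886763,  0.55493516, -0.43821693]), 'force': array([-0.16095748,  0.64383522,  0.45757337]), 'wrist_torque': array([ 0.01956198, -0.02158779, -0.04492601]), 'grip_width': 1.0041193713039176}
```

View pics/scene0.png

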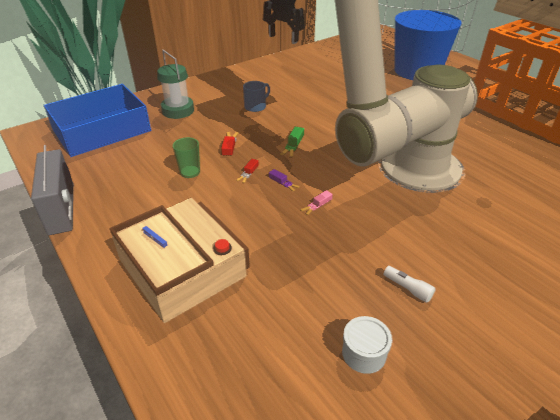

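View pics/top0.png

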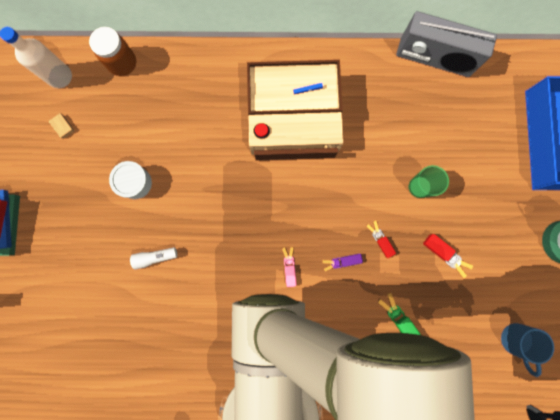

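Top view: caddy at (249–342, 62–158) with its button at (261,130); tin (130,180), torch (153,258), tumbler (430,182). There are two red key bunches, at (385,244) and (440,250). Others are green (403,318), purple (345,261) and pink (290,268). The one at (385,244) looks smaller, so I'll enlarge it and measure.

```bash
cat > h.py <<'E'
import numpy as np, cv2
from rig import vision, sense
from scipy.spatial.transform import Rotation as R
def pix2w(n,u,v,z):
    c=vision.calibration(n);K=c["K"];E=c["extrinsics"]
    d=E[:3,:3]@np.array([(u-K[0,2])/K[0,0],-(v-K[1,2])/K[1,1],-1]);o=E[:3,3]
    return o+d*(z-o[2])/d[2]
def w2pix(n,p):
    c=vision.calibration(n);K=c["K"];E=c["extrinsics"]
    q=E[:3,:3].T@(np.array(p)-E[:3,3]);return np.array([K[0,2]+K[0,0]*q[0]/-q[2],K[1,2]-K[1,1]*q[1]/-q[2]])
def rot():
    w,x,y,z=sense()["ee_rot"];return R.from_quat([x,y,z,w])
def crop(n,name,x0,y0,x1,y1,s):
    im=vision.capture(n)[y0:y1,x0:x1];im=cv2.resize(im,None,fx=s,fy=s,interpolation=cv2.INTER_CUBIC)
    cv2.imwrite("pics/"+name,cv2.cvtColor(im,cv2.COLOR_RGB2BGR))
E
python3 - <<'E'
from h import *
a=cv2.imread("pics/top0.png")
cv2.imwrite("pics/keys.png",cv2.resize(a[215:285,350:480],None,fx=6,fy=6,interpolation=cv2.INTER_CUBIC))
cv2.imwrite("pics/cad.png",cv2.resize(a[55:165,240:350],None,fx=5,fy=5,interpolation=cv2.INTER_CUBIC))
hsv=cv2.cvtColor(a,cv2.COLOR_BGR2HSV)
m=(((hsv[...,0]<5)|(hsv[...,0]>174))&(hsv[...,1]>190)&(hsv[...,2]>90)).astype(np.uint8)
n,l,s,c=cv2.connectedComponentsWithStats(m)
for i in range(1,n):
    if s[i,4]>40:
        ys,xs=np.nonzero(l==i);r=cv2.minAreaRect(np.c_[xs,ys].astype(np.float32))
        print(s[i],c[i],r,pix2w("top",*c[i],18),pix2w("top",*c[i],99))
        b=cv2.boxPoints(r);print([pix2w("top",*p,20)[:2].round() for p in b])
print(rot().as_matrix().round(3))
E
```

```text
[255 124  13  13 134] [261.05223881 129.82089552] ((261.0, 130.0), (12.0, 12.0), 90.0) [693.53759395  30.50466427  18.        ] [668.0490728   26.55621518  99.        ]
[array([708.,  46.]), array([708.,  16.]), array([677.,  15.]), array([677.,  45.])]
[424 234  32  26 436] [438.88990826 246.65825688] ((438.81707763671875, 246.85365295410156), (30.45388412475586, 14.992681503295898), 38.65980911254883) [ 404.48298925 -404.77345746   18.        ] [ 402.35281436 -373.54731696   99.        ]
[array([ 412., -364.]), array([ 441., -388.]), array([ 395., -443.]), array([ 367., -420.])]
[378 237  18  21 214] [386.21962617 246.76635514] ((386.20587158203125, 246.67645263671875), (20.579830169677734, 10.632911682128906), 59.03623962402344) [ 403.15996616 -277.13104555   18.        ] [ 401.13670404 -256.21961932   99.        ]
[array([ 418., -253.]), array([ 431., -276.]), array([ 389., -300.]), array([ 376., -278.])]
[[ 0.     0.973  0.231]
 [ 0.001  0.231 -0.973]
 [-1.     0.    -0.001]]
```

View pics/keys.png

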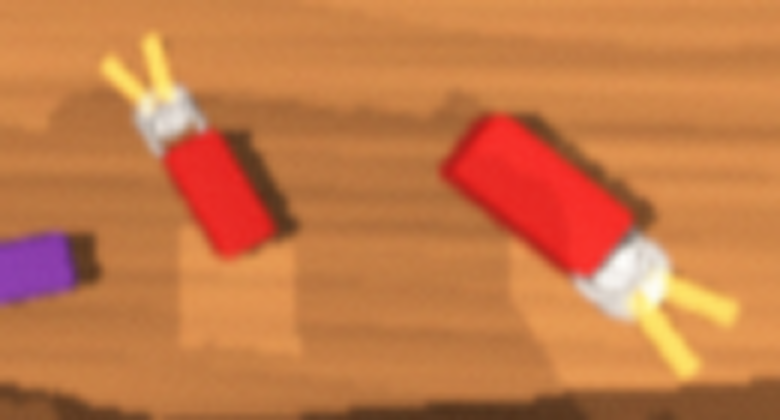

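View pics/cad.png

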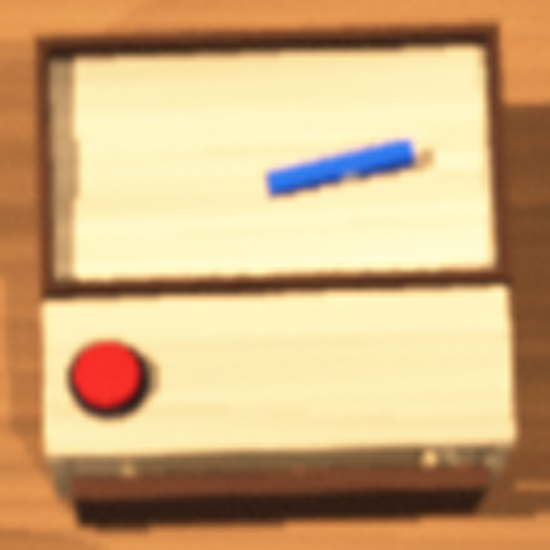

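The left one measures about 50x25 mm, matching the described 50x24 fob; the right one is about 72 mm long, so it is the larger look-alike. Red, not green/pink/purple, so the target is at pixel (386,247). Now for the caddy pose.

Run:
```python
from h import *
P=[pix2w("top",*p,85) for p in [(248.6,146.3),(343,144.4)]]; Q=[pix2w("top",*p,99) for p in [(247.3,62.5),(339.8,60.3)]]
print(P,Q)
print(np.linalg.norm(P[0]-P[1]),np.linalg.norm(Q[0]-Q[1]))
d=P[0]-P[1];print("yaw",np.degrees(np.arctan2(-d[0],d[1])))
d=Q[0]-Q[1];print("yaw",np.degrees(np.arctan2(-d[0],d[1])))
a=cv2.imread("pics/scene0.png")
hsv=cv2.cvtColor(a,cv2.COLOR_BGR2HSV)
m=(((hsv[...,0]<5)|(hsv[...,0]>174))&(hsv[...,1]>190)&(hsv[...,2]>90)).astype(np.uint8)
n,l,s,c=cv2.connectedComponentsWithStats(m)
for i in range(1,n):
    if s[i,4]>40: print(c[i],pix2w("scene",*c[i],18),pix2w("scene",*c[i],97))
for n,u,v,z in [("top",130,178,58),("top",421,187,0),("top",440,178,95),("top",153,258,20),("scene",187,148,95)]: print(n,u,v,pix2w(n,u,v,z).round())
# fob yaw
d=pix2w("top",*(350+150/6,215+75/6),4)-pix2w("top",386.2,246.7,18);print("key dir",np.degrees(np.arctan2(d[1],d[0])))
# predicted caddy for yaw th, button
```

```text
[array([632.47267719,  55.79948296,  85.        ]), array([ 638.7537839 , -164.84784064,   85.        ])] [array([832.20096325,  61.3740499 ,  99.        ]), array([ 839.29904304, -157.48244908,   99.        ])]
220.73670676582654 218.97157322957452
yaw 1.6305828496354071
yaw 1.8575985229926206
[227.73737374 145.49494949] [ 407.54483109 -401.58888255   18.        ] [ 466.27019359 -291.42050903   97.        ]
[251.12903226 165.59677419] [ 408.02817878 -271.2666673    18.        ] [ 466.70236204 -174.8974527    97.        ]
[222.17886179 244.92682927] [635.97476757 -44.11754046  18.        ] [670.51284175  28.20000426  97.        ]
top 130 178 [560. 339.  58.]
top 421 187 [ 554. -373.    0.]
top 440 178 [ 559. -384.   95.]
top 153 258 [371. 287.  20.]
scene 187 148 [ 560. -349.   95.]
key dir 25.78373454458782
```

```bash
cat >> h.py <<'E'
def go(x,y,z,yaw=None):
    s=sense();M=rot().as_matrix();d=M.T@(np.array([x,y,z])-s["eef_pos"])/10
    cur=np.degrees(np.arctan2(M[1,2],M[0,2]))
    print("shift cm",d.round(2),"turn x",None if yaw is None else round(-np.radians(yaw-cur),3),"curyaw",cur.round(1),"pos",s["eef_pos"].round(1),"down",M[:,0].round(3),"t",s["time_s"],"F",s["force"].round(1))
E
python3 - <<'E'
from h import *
go(668.4,26.7,150,1.7)
# fit key box in both views
from scipy.optimize import minimize
ms={}
for n in("top","scene"):
    a=cv2.imread(f"pics/{n}0.png");hsv=cv2.cvtColor(a,cv2.COLOR_BGR2HSV)
    m=(((hsv[...,0]<6)|(hsv[...,0]>172))&(hsv[...,1]>170)&(hsv[...,2]>60)).astype(np.uint8)
    w={"top":(365,225,405,265),"scene":(236,150,266,184)}[n];k=np.zeros_like(m);k[w[1]:w[3],w[0]:w[2]]=1;ms[n]=m*k
def cost(p,ns):
    x,y,t=p;t=np.radians(t);c,s=np.cos(t),np.sin(t);v=0
    pts=[(x+c*a-s*b,y+s*a+c*b,z) for a in(-25,25) for b in(-12,12) for z in(0,20)]
    for n in ns:
        h=cv2.convexHull(np.array([w2pix(n,q) for q in pts],np.float32))
        im=np.zeros((420*4,560*4),np.uint8);cv2.fillConvexPoly(im,((h+.5)*4).astype(np.int32),1)
        g=cv2.resize(ms[n],None,fx=4,fy=4,interpolation=cv2.INTER_NEAREST)
        v+=1-(im&g).sum()/(im|g).sum()
    return v
for ns in(["top"],["scene"],["top","scene"]):
    r=minimize(cost,[405,-274,28],args=(ns,),method="Nelder-Mead",options=dict(initial_simplex=[[405,-274,28],[411,-274,28],[405,-268,28],[405,-274,36]],maxiter=80))
    print(ns,r.x,r.fun)
E
python3 -m pendant '[[-0.18,0,0,0,5,-3,0.5],[-0.36,0,0,0,10,-6,0],[-0.54,0,0,0,15,-9,0],[-0.72,0,0,0,20,-12,0],[-0.9,0,0,0,25,-15.1,0]]'
python3 -c "
from h import *
go(668.4,26.7,150,1.7)"
```

```text
shift cm [  8.14  65.65 -39.64] turn x -1.368 curyaw -76.7 pos [ 121.1 -510.6  230.8] down [ 0.     0.001 -1.   ] t 0.1 F [-0.2  0.6  0.5]
['top'] [ 403.88844641 -278.43534502   30.84309111] 0.11575875486381326
['scene'] [ 403.95213041 -279.57585057   38.53260363] 0.19044062733383127
time_s: 0.72
eef_pos: [330.5, -304.7, 231.2]
ee_rot: [0.691, 0.152, 0.691, -0.152]
force: [0.2, -1.6, -0.7]
grip_width: 0.002
shift cm [ 8.12 44.24 16.79] turn x -0.462 curyaw -24.8 pos [ 330.5 -304.7  231.2] down [-0.  0. -1.] t 0.725 F [ 0.2 -1.6 -0.7]Traceback (most recent call last):
  File "<stdin>", line 20, in <module>
    res = _minimize_neldermead(fun, x0, args, callback, bounds=bounds,
                               **options)
    fsim[j] = func(sim[j])
              ~~~~^^^^^^^^
    fx = function(np.copy(x), *(wrapper_args + args))
  File "<stdin>", line 14, in cost
  File "h.py", line 9, in w2pix
    c=vision.calibration(n);K=c["K"];E=c["extrinsics"]
ValueError: time passes only in moves, steps and waits
```

```bash
python3 -m pendant '[[-0.1,0,0,0.5,5.5,2.1,0],[-0.2,0,0,1,11,4.2,0],[-0.3,0,0,1.5,16.5,6.3,0],[-0.4,0,0,2,22,8.4,0],[-0.462,0,0,2.5,27.5,10.4,0]]'
python3 -c "
from h import *
go(668.4,26.7,150,1.7)"
```

```text
time_s: 1.35
eef_pos: [541.5, -99.7, 205.9]
ee_rot: [0.707, -0.009, 0.707, 0.009]
force: [-0.3, -1.5, 0.1]
grip_width: 0.003
shift cm [ 5.59 12.3  13.03] turn x -0.003 curyaw 1.5 pos [541.5 -99.7 205.9] down [-0.  0. -1.] t 1.35 F [-0.3 -1.5  0.1]
```

```bash
python3 -m pendant '[[0,0,0,1.5,4.1,4.3,0],[0,0,0,3.5,8.2,8.7,0],[0,0,0,6,12.3,13,0],[0,0,0,8,12.3,13,0],[0,0,0,9.5,12.3,13,0]]'
python3 -c "
from h import *
crop('scene','b1.png',80,160,300,330,3)
go(668.4,26.7,91,1.7)"
```

```text
time_s: 1.98
eef_pos: [667.0, 25.2, 109.5]
ee_rot: [0.706, -0.009, 0.708, 0.009]
force: [-0.3, 0.8, -0.9]
grip_width: -0.001
shift cm [1.7  0.19 0.24] turn x -0.006 curyaw 1.4 pos [666.1  24.7 108. ] down [-0.004  0.001 -1.   ] t 2.025 F [ 0.1 -0.4 -2.1]
```

View pics/b1.png

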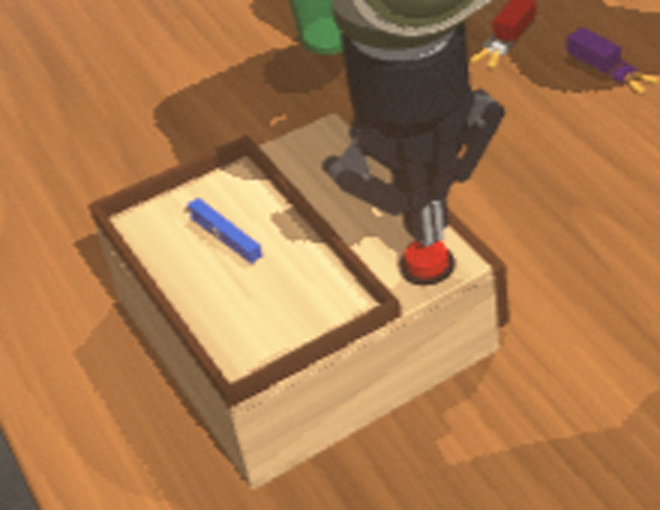

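The fingers sit right above the red button (crop 428,250). Pressing now.

```bash
python3 -m pendant '[[0,0,0,0.6,0.1,0.2,0],[0,0,0,1.2,0.1,0.2,0],[0,0,0,1.7,0.1,0.2,0],[0,0,0,2.0,0.1,0.2,0],[0,0,0,2.0,0.1,0.2,0]]'
python3 -c "
from h import *
crop('top','b2.png',220,50,360,230,3)
go(668.4,26.7,91,1.7)"
```

```text
time_s: 2.65
eef_pos: [669.6, 25.4, 91.7]
ee_rot: [0.707, -0.009, 0.707, 0.008]
force: [0.1, -3.0, 4.1]
grip_width: -0.003
shift cm [ 0.08  0.13 -0.12] turn x -0.006 curyaw 1.4 pos [669.6  25.4  91.8] down [ 0.001 -0.001 -1.   ] t 2.7 F [ 0.3 -2.8  4.6]
```

View pics/b2.png

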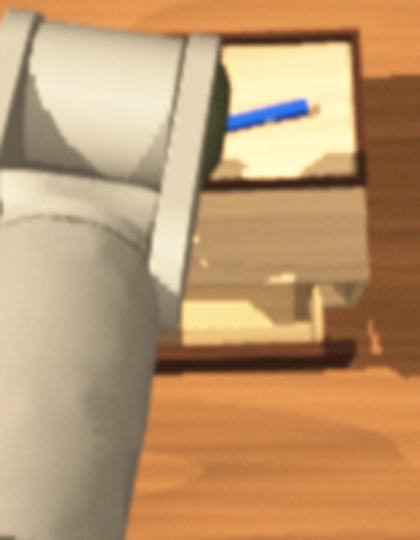

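Drawer is ajar: dark panel at crop row ~350 (image row ~167), with its open interior behind it. Rising and moving over the panel.

```bash
python3 -c "
from h import *
print(pix2w('top',220+330/3,50+345/3,70),pix2w('top',220+330/3,50+357/3,70))
go(569.7,-56.2,130,1.7)"
python3 -m pendant '[[0,0,0,-4,0,0,0],[-0.006,0,0,-5.5,-2,-2.5,0.5],[-0.006,0,0,-5.5,-5,-6.2,0.5],[-0.006,0,0,-4.5,-7.9,-10.2,0.5],[-0.006,0,0,-4,-7.9,-10.2,0.5]]'
python3 -c "
from h import *
crop('top','b3.png',220,50,360,230,3)
crop('scene','b3s.png',80,160,300,330,3)
go(569.7,-56.2,47,1.7)"
```

```text
[ 592.74479138 -135.94269205   70.        ] [ 583.12196334 -135.86885709   70.        ]
shift cm [ -3.82  -7.92 -10.18] turn x -0.006 curyaw 1.4 pos [669.6  25.4  91.8] down [ 0.001 -0.001 -1.   ] t 2.7 F [ 0.3 -2.8  4.6]
time_s: 3.32
eef_pos: [567.0, -56.6, 130.6]
ee_rot: [0.706, -0.009, 0.708, 0.01]
force: [-0.1, 0.7, -0.8]
grip_width: 0.499
shift cm [ 8.39 -0.09  0.05] turn x -0.0 curyaw 1.7 pos [569.3 -55.4 130.9] down [-0.001  0.001 -1.   ] t 3.425 F [ 0.  -0.1  0.5]
```

View pics/b3.png

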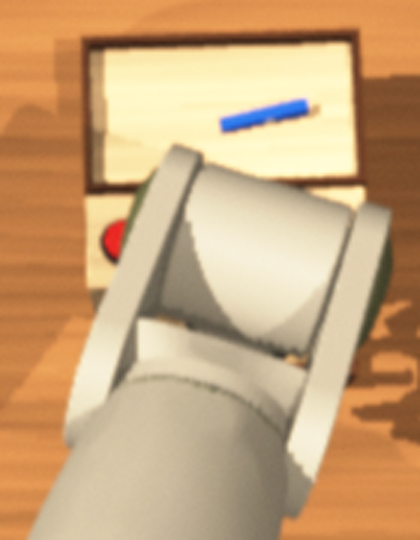

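View pics/b3s.png

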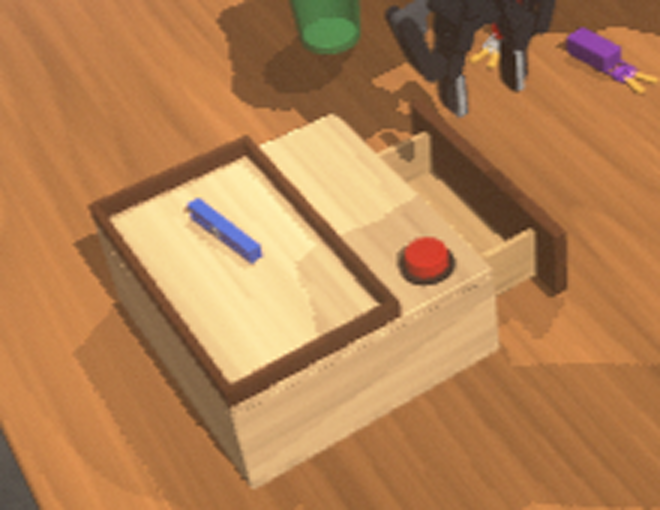

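```bash
python3 -c "
from h import *
for u,v in [(566,236),(540,242),(414,106)]: print(pix2w('scene',80+u/3,160+v/3,70).round(1))
for tr in (50,55,60):
  for y in (100,-100):
    c,s=np.cos(.03),np.sin(.03)
    for dx in (-6,6):
      X=-111-tr+dx; p=(735.7+c*X-s*y,-51.3+s*X+c*y,70); q=w2pix('scene',p); print(tr,y,dx,np.round(p,1),((q-[80,160])*3).round(0))
"
```

```text
[566.8  46.5  70. ]
[585.6  40.6  70. ]
[ 580.6 -150.2   70. ]
50 100 -6 [565.8  43.6  70. ] [565. 233.]
50 100 6 [577.8  44.   70. ] [552. 240.]
50 -100 -6 [ 571.8 -156.3   70. ] [420.  98.]
50 -100 6 [ 583.8 -155.9   70. ] [407. 104.]
55 100 -6 [560.8  43.5  70. ] [570. 230.]
55 100 6 [572.8  43.9  70. ] [557. 237.]
55 -100 -6 [ 566.8 -156.4   70. ] [425.  96.]
55 -100 6 [ 578.8 -156.1   70. ] [412. 101.]
60 100 -6 [555.8  43.3  70. ] [576. 227.]
60 100 6 [567.8  43.7  70. ] [563. 234.]
60 -100 -6 [ 561.8 -156.6   70. ] [430.  94.]
60 -100 6 [ 573.8 -156.2   70. ] [418.  99.]
```

```bash
python3 -m pendant '[[0,0,0,4,0,0.4,0.5],[0,0,0,8,0,0.4,0.5],[0,0,0,9.1,0,0.4,0.5],[0,0,0,9.1,0,0.4,0.3],[0,0,0,9.1,0,0.4,0]]' 30
python3 -m pendant '[[0,0,0,0,0,0,0],[0,0,0,0,0,0,0],[0,0,0,0,0,0,0],[0,0,0,0,0,-0.5,0],[0,0,0,0,0,-1,0]]'
python3 -c "
from h import *
go(504.7,-58,40,1.7);print(sense()['grip_width'])"
```

```text
time_s: 4.05
eef_pos: [574.2, -55.5, 41.9]
ee_rot: [0.708, -0.011, 0.706, 0.011]
force: [-1.1, 0.6, 0.3]
grip_width: 0.13
time_s: 4.68
eef_pos: [564.3, -55.9, 41.9]
ee_rot: [0.708, -0.011, 0.706, 0.01]
force: [1.2, 1.7, 5.5]
grip_width: 0.131
shift cm [ 0.17 -0.03 -5.96] turn x 0.001 curyaw 1.7 pos [564.3 -55.9  41.9] down [ 0.003 -0.001 -1.   ] t 4.675 F [1.2 1.7 5.5]
0.13076363206795408
```

```bash
python3 -m pendant '[[0,0,0,0,0,-1.2,0],[0,0,0,0,0,-2.6,0],[0,0,0,0,0,-4,0],[0,0,0,0,0,-5.2,0],[0,0,0,0,0,-5.7,0]]'
python3 -m pendant '[[0,0,0,0,0,0,0],[0,0,0,0,0,0,0],[0,0,0,0,0,0,0.3],[0,0,0,0,0,0,0.4],[0,0,0,-2,0,0,0.4]]'
python3 -c "
from h import *
go(403.9,-278.5,150,-60)"
```

```text
time_s: 5.3
eef_pos: [507.9, -58.1, 42.0]
ee_rot: [0.709, -0.011, 0.705, 0.01]
force: [22.0, 5.2, -9.3]
grip_width: 0.135
time_s: 5.92
eef_pos: [505.1, -57.1, 59.3]
ee_rot: [0.706, -0.01, 0.708, 0.011]
force: [0.4, 0.3, 0.7]
grip_width: 0.404
shift cm [ -9.06 -21.81 -10.81] turn x 1.077 curyaw 1.7 pos [505.1 -57.1  59.3] down [-0.004  0.001 -1.   ] t 5.925 F [0.4 0.3 0.7]
```

```bash
python3 -m pendant '[[0,0,0,-5,0,0,0.7],[0.15,0,0,-9,-4,-2,0.8],[0.33,0,0,-9,-9,-4.5,0.8],[0.5,0,0,-9,-14,-7,0.8],[0.67,0,0,-9,-19,-9.4,0.8]]'
python3 -c "
from h import *
crop('top','c1.png',200,50,480,270,2.5)
crop('scene','c1s.png',80,100,340,300,3)
go(403.9,-278.5,150,-60)"
```

```text
time_s: 6.55
eef_pos: [416.8, -251.5, 150.2]
ee_rot: [0.67, 0.224, 0.671, -0.224]
force: [1.0, 0.2, 0.3]
grip_width: 0.8
shift cm [ 0.01 -2.69  0.52] turn x 0.398 curyaw -37.2 pos [ 416.  -253.9  150.1] down [-0.001 -0.    -1.   ] t 6.65 F [ 0.6  0.6 -0.7]
```

View pics/c1.png

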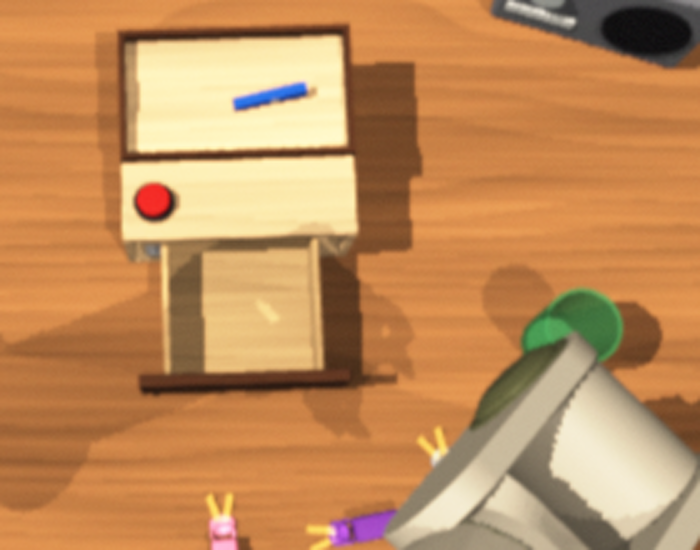

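View pics/c1s.png

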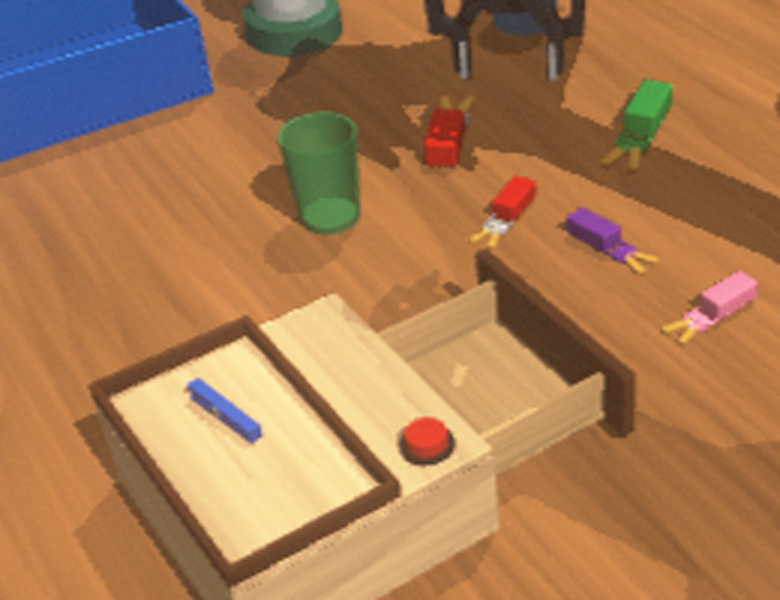

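Drawer fully out (panel at crop ~(245,383)), and the button is up. The small red keys are still in place. Aligning over them.

```bash
python3 -m pendant '[[0.15,0,0,0,-1.3,0.2,0.8],[0.3,0,0,2,-2.7,0.5,0.8],[0.398,0,0,5,-2.7,0.5,0.8],[0.398,0,0,8,-2.7,0.5,0.8],[0.398,0,0,9,-2.7,0.5,0.8]]' 30
python3 -c "
from h import *
crop('scene','c2s.png',200,120,300,200,6)
go(403.9,-278.5,3,-60)"
```

```text
time_s: 7.28
eef_pos: [405.4, -273.7, 58.8]
ee_rot: [0.613, 0.351, 0.615, -0.35]
force: [0.2, -0.6, 0.2]
grip_width: 0.801
shift cm [ 5.57 -0.36  0.34] turn x 0.01 curyaw -59.4 pos [ 405.4 -273.9   58.7] down [-0.002  0.002 -1.   ] t 7.325 F [-0.9  0.2 -1. ]
```

View pics/c2s.png

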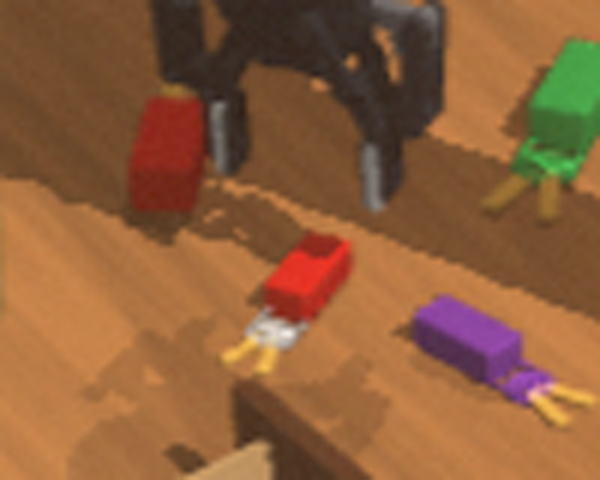

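```bash
python3 -c "
from h import *
P=[pix2w('scene',200+u/6-.4,120+v/6-.4,20) for u,v in [(267,283),(308,298),(352,240),(310,235)]]
print(np.round(P,1),np.mean(P,0))
# top-view crop keys.png: top face corners
P=[pix2w('top',350+u/6-.4,215+v/6-.4,20) for u,v in [(167,152),(214,132),(277,232),(232,258)]]
print(np.round(P,1),np.mean(P,0))
c,s=np.cos(.53),np.sin(.53)
for x,y in((404,-278),(406,-276)):
  print([((w2pix('scene',(x+c*a-s*b,y+s*a+c*b,20))-[200,120])*6).round() for a,b in((25,-12),(25,12),(-25,12),(-25,-12))])
"
```

```text
[[ 428.7 -275.8   20. ]
 [ 419.7 -254.2   20. ]
 [ 376.4 -281.8   20. ]
 [ 390.4 -297.4   20. ]] [ 403.83016862 -277.28087199   20.        ]
[[ 419.4 -255.7   20. ]
 [ 427.7 -274.9   20. ]
 [ 387.7 -299.3   20. ]
 [ 377.1 -280.9   20. ]] [ 402.9759655  -277.70342067   20.        ]
[array([259., 283.]), array([305., 295.]), array([352., 239.]), array([307., 228.])]
[array([258., 286.]), array([304., 298.]), array([350., 242.]), array([306., 231.])]
```

```bash
python3 -m pendant '[[0,0,0,2,-0.3,0.25,0.8],[0,0,0,4,-0.3,0.25,0.8],[0,0,0,5.5,-0.3,0.25,0.8],[0,0,0,5.5,-0.3,0.25,0.4],[0,0,0,5.5,-0.3,0.25,0]]' 30
python3 -m pendant '[[0,0,0,0,0,0,0],[0,0,0,0,0,0,0],[0,0,0,0,0,0,0],[0,0,0,-2,0,0,0],[0,0,0,-5,0,0,0]]' 30
python3 -c "
from h import *
crop('scene','c3s.png',200,120,300,200,6)
go(560,-56,130,-88)"
```

```text
time_s: 7.95
eef_pos: [405.0, -278.8, 6.0]
ee_rot: [0.614, 0.351, 0.614, -0.351]
force: [0.1, 0.1, -0.7]
grip_width: 0.381
time_s: 8.57
eef_pos: [404.2, -278.1, 55.6]
ee_rot: [0.613, 0.351, 0.615, -0.351]
force: [0.2, -0.2, -0.6]
grip_width: 0.269
shift cm [ -7.09  24.66 -11.39] turn x 0.498 curyaw -59.5 pos [ 405.7 -279.7   59.4] down [ 0.003 -0.004 -1.   ] t 8.625 F [ 3.  -2.1  2.8]
```

View pics/c3s.png

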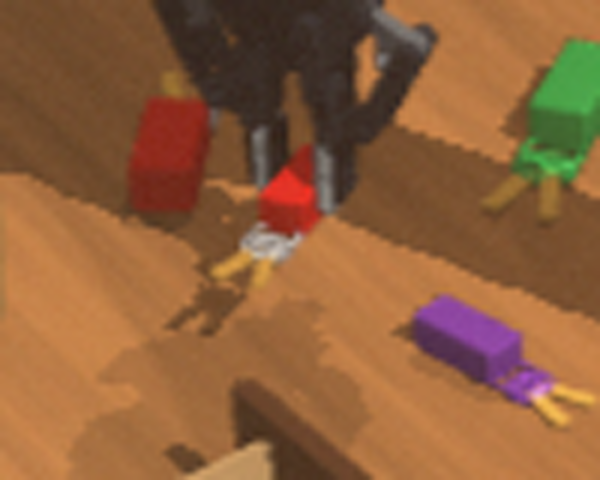

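Keys held (opening 23 mm). Carrying to the drawer.

```bash
python3 -m pendant '[[0.1,0,0,-5,2,-1,0],[0.2,0,0,-7,7,-3.2,0],[0.3,0,0,-7,12.5,-5.7,0],[0.4,0,0,-7,18,-8.3,0],[0.498,0,0,-7,23,-10.6,0]]'
python3 -c "
from h import *
go(558,-56.6,24,-88)"
```

```text
time_s: 9.25
eef_pos: [549.7, -68.5, 125.3]
ee_rot: [0.508, 0.492, 0.508, -0.492]
force: [0.3, -1.0, -1.2]
grip_width: 0.271
shift cm [10.13  0.86 -1.16] turn x -0.003 curyaw -88.2 pos [549.7 -68.5 125.3] down [ 0. -0. -1.] t 9.25 F [ 0.3 -1.  -1.2]
```

```bash
python3 -m pendant '[[0,0,0,1,0.9,-1.1,0],[0,0,0,4,0.9,-1.1,0],[0,0,0,6,0.9,-1.1,0],[0,0,0,6.5,0.9,-1.1,0],[0,0,0,6.5,0.9,-1.1,0]]'
python3 -c "
from h import *
crop('scene','d1s.png',150,130,310,250,5)
crop('top','d1.png',220,100,360,230,4)
go(558,-56.6,24,-88)"
```

```text
time_s: 9.88
eef_pos: [557.5, -59.5, 60.5]
ee_rot: [0.509, 0.491, 0.509, -0.491]
force: [-0.0, 0.2, 0.2]
grip_width: 0.272
shift cm [ 3.72  0.02 -0.29] turn x -0.0 curyaw -88.0 pos [557.9 -59.5  61.2] down [ 0.001 -0.001 -1.   ] t 9.975 F [-0.6 -0.2 -0.1]
```

View pics/d1s.png

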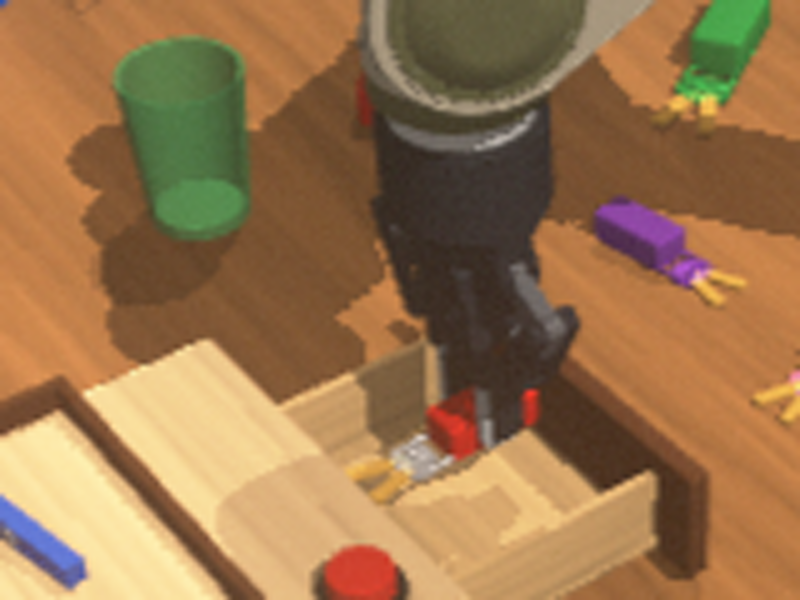

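Keys hang inside the drawer, clear of the panel. Lowering and releasing.

```bash
python3 -m pendant '[[0,0,0,1.2,0,-0.2,0],[0,0,0,2.4,0,-0.2,0],[0,0,0,3.4,0,-0.2,0],[0,0,0,3.8,0,-0.2,0],[0,0,0,3.8,0,-0.2,0]]'
python3 -m pendant '[[0,0,0,0,0,0,0.3],[0,0,0,0,0,0,0.45],[0,0,0,0,0,0,0.5],[0,0,0,0,0,0,0.5],[0,0,0,-2,0,0,0.5]]'
python3 -m pendant '[[0,0,0,-3,0,0,0.5],[0,0,0,-7,0,0,0.5],[0,0,0,-9,-2,0,0.5],[0,0,0,-9,-7,0,0.5],[0,0,0,-9,-12,0,0.3]]'
python3 -c "
from h import *
crop('scene','e1s.png',150,130,310,250,5)
crop('top','e1.png',220,100,360,230,4)
go(440,-60,45,1.7)"
```

```text
time_s: 10.6
eef_pos: [558.4, -56.9, 23.2]
ee_rot: [0.509, 0.492, 0.508, -0.491]
force: [1.5, 3.4, 7.6]
grip_width: 0.272
time_s: 11.22
eef_pos: [556.6, -56.9, 41.4]
ee_rot: [0.508, 0.491, 0.51, -0.492]
force: [-0.4, -0.9, 0.5]
grip_width: 0.504
time_s: 11.85
eef_pos: [436.1, -61.2, 132.3]
ee_rot: [0.509, 0.491, 0.509, -0.491]
force: [0.1, -1.2, 0.8]
grip_width: 0.309
shift cm [ 8.68  0.68 -0.01] turn x -1.566 curyaw -88.0 pos [433.5 -60.5 131.8] down [-0.003  0.001 -1.   ] t 11.95 F [0.7 0.5 0.4]
```

View pics/e1s.png

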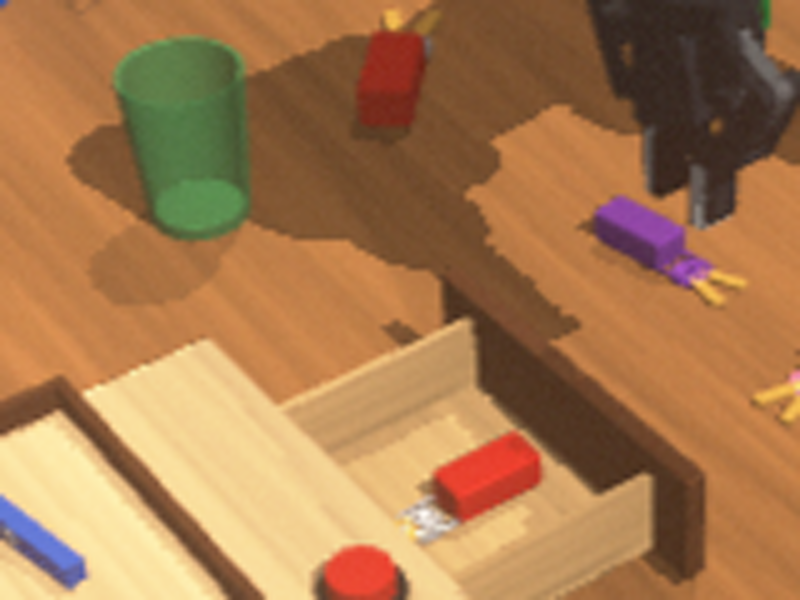

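View pics/e1.png

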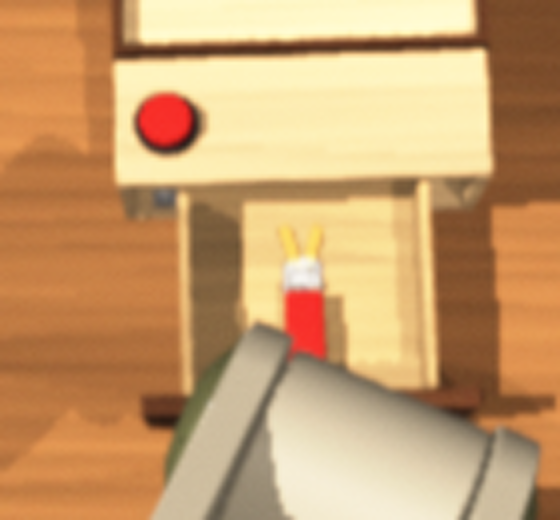

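Keys lie flat in the drawer, well inside. Closing the fingers, going down in front of the panel and pushing.

```bash
python3 -m pendant '[[0,0,0,3,0.7,0,0],[0,0,0,6,0.7,0,0],[0,0,0,9.2,0.7,0,0],[0,0,0,9.2,2.5,0,0],[0,0,0,9.2,4,0,0]]'
python3 -c "
from h import *
go(609.7,-55,40,-88)
go(480,-59,40,-88)"
```

```text
time_s: 12.58
eef_pos: [478.4, -60.0, 40.0]
ee_rot: [0.509, 0.491, 0.509, -0.491]
force: [-0.8, -0.7, 0.4]
grip_width: 0.001
shift cm [-0.   13.14 -0.04] turn x -0.0 curyaw -88.0 pos [478.4 -60.   40. ] down [-0.  0. -1.] t 12.575 F [-0.8 -0.7  0.4]
shift cm [-0.    0.16 -0.09] turn x -0.0 curyaw -88.0 pos [478.4 -60.   40. ] down [-0.  0. -1.] t 12.575 F [-0.8 -0.7  0.4]
```

```bash
python3 -m pendant '[[0,0,0,0,1,0,0],[0,0,0,0,2.2,0,0],[0,0,0,0,3.6,0,0],[0,0,0,0,5,0,0],[0,0,0,0,6.4,0,0]]'
python3 -m pendant '[[0,0,0,0,1,0,0],[0,0,0,0,2,0,0],[0,0,0,0,3,0,0],[0,0,0,0,4,0,0],[0,0,0,0,4.6,0,0]]'
python3 -c "
from h import *
crop('scene','f1s.png',150,130,310,250,5)
go(609.7,-55,40,-88)"
```

```text
time_s: 13.2
eef_pos: [541.8, -57.4, 40.2]
ee_rot: [0.508, 0.491, 0.509, -0.491]
force: [-2.6, 0.9, 0.6]
grip_width: -0.0
time_s: 13.82
eef_pos: [587.8, -55.8, 40.2]
ee_rot: [0.508, 0.491, 0.509, -0.491]
force: [-5.0, 2.4, 3.1]
grip_width: -0.001
shift cm [ 0.02  2.15 -0.02] turn x 0.0 curyaw -88.0 pos [588.2 -56.   40.2] down [ 0.  0. -1.] t 13.875 F [-2.5  1.5  0.3]
```

View pics/f1s.png

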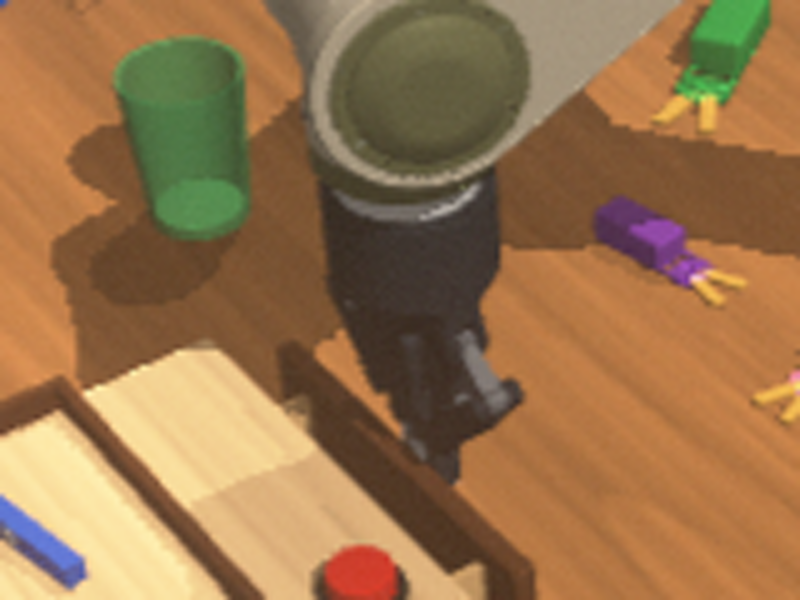

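```bash
python3 -m pendant '[[0,0,0,0,0.4,0,0],[0,0,0,0,0.8,0,0],[0,0,0,0,1.2,0,0],[0,0,0,0,1.6,0,0],[0,0,0,0,1.8,0,0]]'
python3 -m pendant '[[0,0,0,0,0.1,0,0],[0,0,0,0,0.2,0,0],[0,0,0,0,0.3,0,0],[0,0,0,0,0.35,0,0],[0,0,0,0,0.35,0,0]]'
python3 -c "
from h import *
go(609.7,-55,40,-88)
crop('scene','f2s.png',150,130,310,250,5)"
```

```text
time_s: 14.5
eef_pos: [604.9, -55.4, 40.1]
ee_rot: [0.508, 0.491, 0.509, -0.492]
force: [-7.5, 2.4, 2.3]
grip_width: 0.0
time_s: 15.12
eef_pos: [608.4, -55.3, 40.1]
ee_rot: [0.508, 0.491, 0.509, -0.492]
force: [-6.3, 0.4, 0.9]
grip_width: -0.001
shift cm [ 0.01  0.13 -0.03] turn x -0.0 curyaw -88.0 pos [608.4 -55.3  40.1] down [-0.002  0.    -1.   ] t 15.125 F [-6.3  0.4  0.9]
```

View pics/f2s.png

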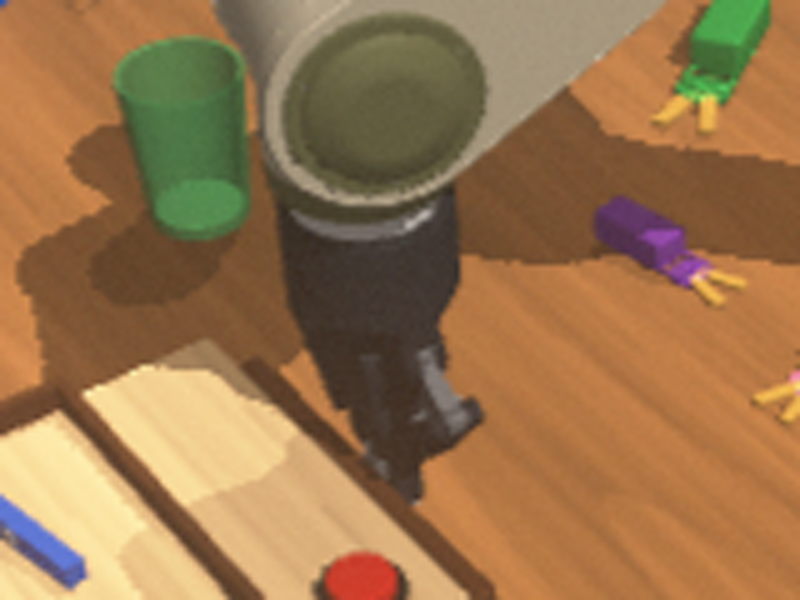

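```bash
python3 -m pendant '[[0,0,0,0,0.1,0,0],[0,0,0,0,0.15,0,0],[0,0,0,0,0.2,0,0],[0,0,0,0,0.2,0,0],[0,0,0,0,0.2,0,0]]'
python3 -m pendant '[[0,0,0,0,0.1,0,0],[0,0,0,0,0.15,0,0],[0,0,0,0,0.2,0,0],[0,0,0,0,0.2,0,0],[0,0,0,0,0.2,0,0]]'
```

```text
time_s: 15.8
eef_pos: [610.7, -55.3, 40.2]
ee_rot: [0.509, 0.491, 0.509, -0.491]
force: [-5.2, 0.5, 0.0]
grip_width: -0.0
time_s: 16.42
eef_pos: [612.9, -55.2, 40.2]
ee_rot: [0.509, 0.491, 0.509, -0.491]
force: [-4.2, 0.6, -1.7]
grip_width: -0.001
```

```bash
python3 -m pendant '[[0,0,0,0,0.1,0,0],[0,0,0,0,0.15,0,0],[0,0,0,0,0.2,0,0],[0,0,0,0,0.2,0,0],[0,0,0,0,0.2,0,0]]'
```

```text
time_s: 17.05
eef_pos: [614.9, -55.1, 40.2]
ee_rot: [0.509, 0.491, 0.509, -0.491]
force: [-3.7, 0.1, -4.3]
grip_width: 0.003
```

```bash
python3 -c "
from h import *
go(609.7,-55,40,-88)
crop('scene','f3s.png',150,180,270,270,6)
crop('top','f3.png',220,100,360,230,4)"
```

```text
shift cm [ 0.02 -0.52 -0.03] turn x -0.0 curyaw -88.0 pos [614.9 -55.1  40.2] down [-0. -0. -1.] t 17.05 F [-3.7  0.1 -4.3]
```

View pics/f3s.png

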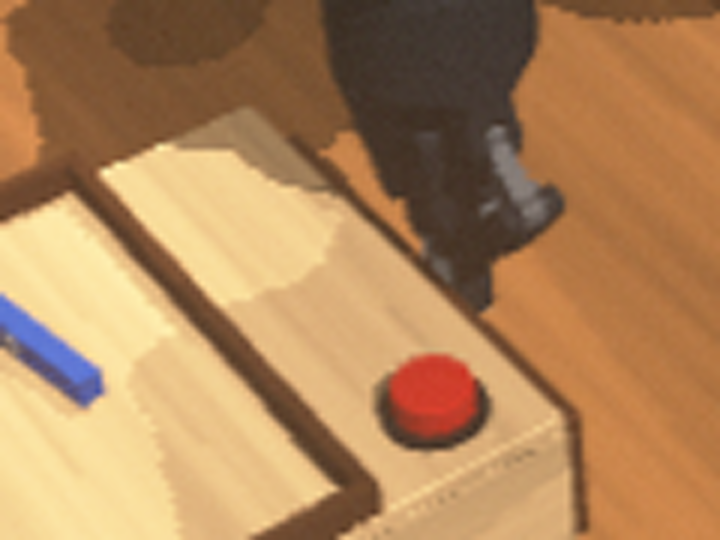

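View pics/f3.png

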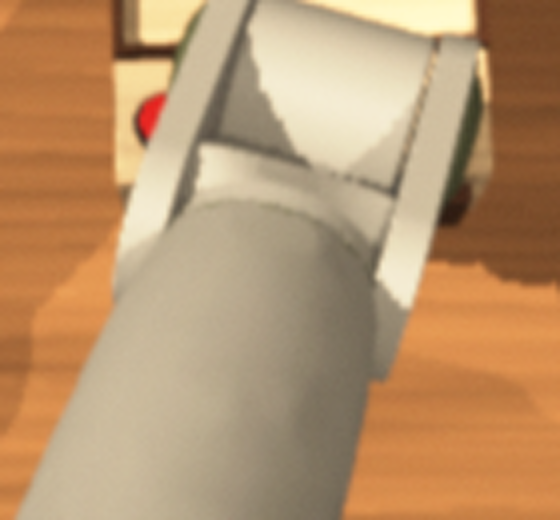

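```bash
python3 -m pendant '[[0,0,0,0,0.1,0,0],[0,0,0,0,0.15,0,0],[0,0,0,0,0.2,0,0],[0,0,0,0,0.2,0,0],[0,0,0,0,0.2,0,0]]'
```

```text
time_s: 17.77
eef_pos: [616.1, -55.1, 40.2]
ee_rot: [0.508, 0.491, 0.509, -0.492]
force: [-10.8, -0.6, -0.3]
grip_width: 0.003
```

```bash
python3 -m pendant '[[0,0,0,0,0.1,0,0],[0,0,0,0,0.1,0,0],[0,0,0,0,0.1,0,0],[0,0,0,0,0.1,0,0],[0,0,0,0,0.1,0,0]]'
```

```text
time_s: 18.4
eef_pos: [616.1, -55.1, 40.2]
ee_rot: [0.507, 0.49, 0.51, -0.492]
force: [-16.0, -2.0, 3.0]
grip_width: 0.002
```

No more motion while the force rises to 16 N, so this is the hard stop. Backing off slowly to see whether the latch holds.

```bash
python3 -m pendant '[[0,0,0,0,-0.3,0,0],[0,0,0,0,-0.7,0,0],[0,0,0,0,-1.2,0,0],[0,0,0,0,-2.5,0,0],[0,0,0,0,-5,0,0]]'
python3 -m pendant '[[0,0,0,0,-5,0,0],[0,0,0,-3,-9,0,0],[0,0,0,-6,-14,0,0],[0,0,0,-10,-18,0,0],[0,0,0,-12,-20,0,0]]'
python3 -c "
from h import *
crop('scene','g1s.png',80,110,340,300,3)
crop('top','g1.png',220,50,360,180,4)
go(609.7,-55,40,-88)
c,s=np.cos(.03),np.sin(.03)
for tr in(0,50):
  for y in(100,-100):
    X=-117-tr;p=(735.7+c*X-s*y,-51.3+s*X+c*y,70);print(tr,y,((w2pix('scene',p)-[80,110])*3).round())"
```

```text
time_s: 19.02
eef_pos: [568.6, -56.9, 41.0]
ee_rot: [0.51, 0.492, 0.508, -0.491]
force: [0.6, -0.6, 0.3]
grip_width: -0.001
time_s: 19.65
eef_pos: [367.6, -64.0, 162.5]
ee_rot: [0.51, 0.492, 0.507, -0.491]
force: [-0.1, -0.4, 0.3]
grip_width: -0.001
shift cm [12.4  24.08 -0.14] turn x -0.001 curyaw -88.1 pos [368.4 -64.2 162.6] down [ 0.006 -0.003 -1.   ] t 19.75 F [-0.3 -0.4 -1.8]
0 100 [508. 413.]
0 -100 [366. 272.]
50 100 [565. 383.]
50 -100 [420. 248.]
```

View pics/g1s.png

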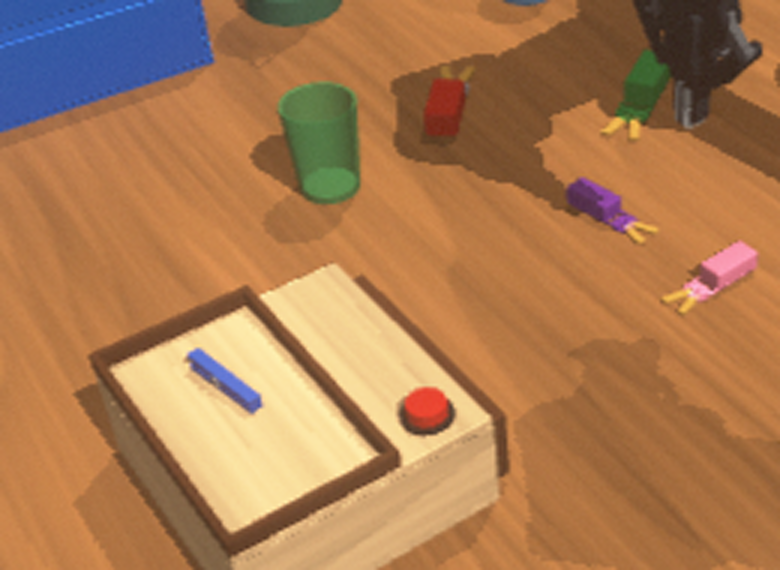

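View pics/g1.png

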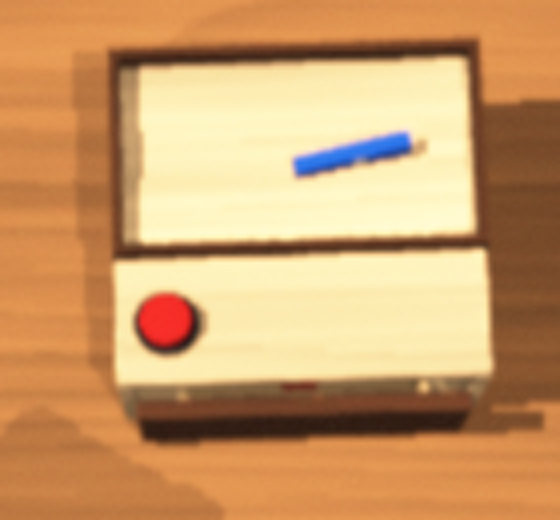

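Scene view: the drawer panel is back against the caddy, with its near corner at (507,416) against (508,413) predicted for shut. The button is up, and the peg and tumbler are in place. A last comparison with the first picture, then I hand in.

Run:
```python
from h import *
from rig import job
im=cv2.cvtColor(vision.capture("scene"),cv2.COLOR_RGB2BGR);a=cv2.imread("pics/scene0.png")
d=cv2.absdiff(im,a).max(2)
for n,(x0,y0,x1,y1) in dict(panel=(195,200,255,275),button=(210,235,235,258),peg=(138,222,172,250),tumbler=(170,135,205,182),tin=(335,315,395,375),torch=(380,262,438,304)).items():
    print(n,d[y0:y1,x0:x1].mean().round(1),(d[y0:y1,x0:x1]>60).mean().round(3))
print(sense()["force"].round(1))
job.finish_job()
```

```text
panel 11.1 0.0
button 10.3 0.0
peg 10.2 0.0
tumbler 8.2 0.0
tin 9.4 0.0
torch 13.6 0.0
[ 0.  -0.2 -0.1]
the job is handed in; nothing more can be done
```

The keys with the small red fob are in the drawer, the drawer is shut, and the job was handed in at about 20 s of the 64 s allowed. `finish_job()` gives no verdict.

**What I did:** I pressed the button until the drawer sprang ajar, then pinched the front panel and pulled it to its stop. I laid the keys on the drawer floor and pushed the drawer in slowly to the hard stop, where the force rose to about 16 N with no more motion. When I backed off, the drawer stayed shut.

**Last checks:**
- **Drawer and button:** the panel, the button and the area around them match the first picture, with no strong differences. The latch holding is judged from the pictures and the push, since the drawer joint cannot be read directly.
- **Things to leave alone:** the tin, tumbler, torch and peg also match their first pictures.
- **Robot:** it stands clear, with a tool force of about 0 N.
- **Disagreement:** the hard stop came with the tool about 3 mm farther in than I had worked out (616 against 613 mm). I put this down to measuring error and an overestimated fingertip width.
- **Failed check:** one fit of the key position broke off with an error partway. I re-measured the fob in both views, and they agreed to about 1 mm before I gripped it.

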